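# Set up a rocking test: balanced pair and still controls

## Task

Set up the rocking test: first stand the two blue-capped jars on the rocker, one centred on each black pad, so that the tray stays level. Then stand the red-capped jar in the middle of the red mat and the yellow-capped jar in the middle of the yellow mat, as still controls. Move the controls only once both blue jars are in place, keep all jars upright, and leave the white-capped jar where it is.

Things in the scene. Friction and masses are not known exactly. Their poses are not given: they have to be found in the camera images.
- jar_blue_a: cylindrical sample jar, 44 mm diameter and 85 mm tall, straight-sided, light grey body with a paper band, the top 24 mm is a screwed-on blue cap of the same diameter. Origin: centre of the underside; z up along the jar. Starts upright on the bench (bench top z = 0). About 130 g, one of two alike.
- jar_blue_b: cylindrical sample jar, 44 mm diameter and 85 mm tall, straight-sided, light grey body with a paper band, the top 24 mm is a screwed-on blue cap of the same diameter. Origin: centre of the underside; z up along the jar. Starts upright on the bench (bench top z = 0). About 130 g, one of two alike.
- jar_red: cylindrical sample jar, 44 mm diameter and 85 mm tall, straight-sided, light grey body with a paper band, the top 24 mm is a screwed-on red cap of the same diameter. Origin: centre of the underside; z up along the jar. Starts upright on the bench (bench top z = 0). 90 to 180 g. Control.
- jar_yellow: cylindrical sample jar, 44 mm diameter and 85 mm tall, straight-sided, light grey body with a paper band, the top 24 mm is a screwed-on yellow cap of the same diameter. Origin: centre of the underside; z up along the jar. Starts upright on the bench (bench top z = 0). 90 to 180 g. Control.
- jar_white: cylindrical sample jar, 44 mm diameter and 85 mm tall, straight-sided, light grey body with a paper band, the top 24 mm is a screwed-on white cap of the same diameter. Origin: centre of the underside; z up along the jar. Starts upright on the bench (bench top z = 0). Bystander: not part of the job, must stay where it is.
- tray (a joint): tilt (rad) of the rocker's 100 x 240 x 8 mm aluminium tray, pivoting on its short middle line 60 mm above the bench, on a fixed white base 40 mm high. 0 = level, + = pad_left up, pad_right down; stops at +-0.09 (pads then 8 mm up or down). Soft springs (0.9 N m/rad) level it when empty; one jar (or about 1 N) on a pad tips it to the stop, a jar on each pad levels it.
- pad_left (a point): black rubber disc, 72 mm diameter, 3 mm thick, fixed on top of the aluminium rocker tray near its left (+y as the robot sees it) end, 85 mm from the pivot line. It tilts with the tray. This point: centre of its top face (z normal to the tray), 67 mm above the bench when the tray is level. Takes one blue-capped jar.
- pad_right (a point): black rubber disc, 72 mm diameter, 3 mm thick, fixed on top of the aluminium rocker tray near its right (-y as the robot sees it) end, 85 mm from the pivot line. It tilts with the tray. This point: centre of its top face (z normal to the tray), 67 mm above the bench when the tray is level. Takes one blue-capped jar.
- mat_red: flat round red mat, 80 mm diameter, 3 mm thick, fixed on the bench; origin: centre of its underside, z up. Place for the red-capped jar.
- mat_yellow: flat round yellow mat, 80 mm diameter, 3 mm thick, fixed on the bench; origin: centre of its underside, z up. Place for the yellow-capped jar.

How it is judged:
On the way, in this order (a step that is already met when the one before it is completed fails the run):
1. both blue-capped jars stand released on the rocker, one on each pad, and the tray is level (((horizontal distance between jar_blue_a and pad_left below 0.013 m and z of jar_blue_a in the frame of pad_left between -0.004 and 0.006 m and angle between the z axis of jar_blue_a and the z axis of pad_left, either way round below 0.1 rad and horizontal distance between jar_blue_b and pad_right below 0.013 m and z of jar_blue_b in the frame of pad_right between -0.004 and 0.006 m and angle between the z axis of jar_blue_b and the z axis of pad_right, either way round below 0.1 rad) or (horizontal distance between jar_blue_b and pad_left below 0.013 m and z of jar_blue_b in the frame of pad_left between -0.004 and 0.006 m and angle between the z axis of jar_blue_b and the z axis of pad_left, either way round below 0.1 rad and horizontal distance between jar_blue_a and pad_right below 0.013 m and z of jar_blue_a in the frame of pad_right between -0.004 and 0.006 m and angle between the z axis of jar_blue_a and the z axis of pad_right, either way round below 0.1 rad)) and value of joint tray between -0.035 and 0.035 rad and linear speed of each of jar_blue_a, jar_blue_b below 0.03 m/s and contact force between each of jar_blue_a, jar_blue_b and the fingers below 0.1 N), for 0.2 s.
2. the red-capped jar stands on the red mat and the yellow-capped jar on the yellow mat, released (horizontal distance between jar_red and mat_red below 0.015 m and z of jar_red in the frame of mat_red between -0.001 and 0.009 m and angle between the z axis of jar_red and the z axis of mat_red, either way round below 0.1 rad and horizontal distance between jar_yellow and mat_yellow below 0.015 m and z of jar_yellow in the frame of mat_yellow between -0.001 and 0.009 m and angle between the z axis of jar_yellow and the z axis of mat_yellow, either way round below 0.1 rad and linear speed of each of jar_red, jar_yellow below 0.03 m/s and contact force between each of jar_red, jar_yellow and the fingers below 0.1 N), for 0.2 s.
At the end, for the whole second after the job is handed in: One blue-capped jar upright on each black pad (within 13 mm of its centre), tray level within 0.035 rad; red- and yellow-capped jars upright on the mats of their colour (within 15 mm); white-capped jar within 20 mm of its start; all released and at rest (all of step 1 and all of step 2 and velocity of joint tray between -0.1 and 0.1 rad/s and contact force between jar_white and the fingers below 0.1 N and distance of jar_white from where it was at the start of the episode below 0.02 m and angle between jar_white's own z axis and vertical below 0.1 rad); the robot touches nothing.
It fails at once if a control jar (red or yellow) is moved more than 20 mm before both blue-capped jars stand on the pads (distance of any of jar_red, jar_yellow from where it was at the start of the episode above 0.02 m and not ((horizontal distance between jar_blue_a and pad_left below 0.03 m and horizontal distance between jar_blue_b and pad_right below 0.03 m and z of jar_blue_a in the frame of pad_left below 0.03 m and z of jar_blue_b in the frame of pad_right below 0.03 m) or (horizontal distance between jar_blue_b and pad_left below 0.03 m and horizontal distance between jar_blue_a and pad_right below 0.03 m and z of jar_blue_b in the frame of pad_left below 0.03 m and z of jar_blue_a in the frame of pad_right below 0.03 m))).
It fails at once if the white-capped jar is moved more than 20 mm (distance of jar_white from where it was at the start of the episode above 0.02 m).
It fails at once if a jar is tipped more than 0.6 rad (angle between any of jar_blue_a, jar_blue_b, jar_red, jar_yellow, jar_white's own z axis and vertical above 0.6 rad).
It also fails if it takes over 128 s, if anything falls off the work surface, if the arm or the gripper's body presses on something with over 40 N, if the wrist force passes 120 N, or if a joint passes its speed limit or range.

## Robot

A 6-joint arm with a two-finger parallel gripper is mounted at the origin on the work surface. World frame = base frame: x ahead of the robot, y to its left, z up, the work surface at z = 0. Lengths are in m, angles in rad, forces in N, time in s.
With the tool pointing down it reaches from about 0.325 to 0.75 m from the base axis. Payload 7.6 kg.
Tool frame: the origin (TCP) lies at the very end of the fingers, on their centre line; the grasp point (between the pads) lies bot.hold_point_z behind it (bot.hold_point_z is the distance from the TCP to the grasp point, in m); z points along the fingers, y is the line along which they close (so a half turn about z gives the same grasp; the last joint's range is limited). The gripper opens to 85 mm and grips with 20 to 120 N. Pads are 22 mm wide; open, the fingers measure 114 mm over their backs; the gripper's body (76 mm by 85 mm) begins 54 mm behind the grasp point. The pads swing forward as they close: fully open they stand 13 mm farther back than shut.
Start: joints at [-1.282, 0.052, 1.401, -0, 1.689, -0.07], TCP at [0.184, -0.492, 0.231] pointing down, gripper open.
Joint ranges: [-2.9, 2.9], [-0.91, 2.17], [0.12, 2.37], [-1.06, 4.2], [0.26, 2.73], [-2.93, 2.93]. Speed limits (rad/s): [2.57, 2.57, 3.01, 3.14, 3.14, 3.14].

## Interface

Orientations are given as a unit quaternion [x, y, z, w].
In Python, from workcell import bot, eyes, hand_in gives the robot as it stands. The module is installed in compiled form; this text tells all that it offers.
- The arm moves only by the tool step_arm, never from a script. Its arguments are lists of equal length, an entry for each row: "linear": the shift along the tool's x, y, z in m, a list of three; "spin": the turn about the tool's z in rad. A call has 1 to 8 rows; each row is the pose to reach, as a shift and turn from the pose commanded when the call began, along the tool's axes at that moment; what a row does not reach only later rows make up. A row lasts 1/8 s, in which the tool goes at most 62.5 mm and 10.7 degrees, less where a joint would pass 70% of its speed; a pose out of reach is approached as far as the arm can. A call with a gripper value outside its range is refused whole. "hand" is the finger opening in m, from 0 to 0.0854, set as the call begins (left out, the last holds). The fingers move at their own pace and stop on an object; the grip force is fixed at half the most. Time passes only in rows, so rows that repeat a pose let the fingers close. It gives the time, the measured TCP pose, the force, the opening and the grip force at its end, in the units of the state.
- bot.sense(): the state, without advancing time (a new reading comes with each control period).
- eyes.camera(name): name is "side" or "top" or "wrist"; returns a dict with "image" (480x640x3 uint8, red, green, blue), "depth" (480x640 float32, m along the optical axis (not along the pixel's ray), 0 where there is no reading), "vfov" (degrees; the focal length in pixels is half the picture's height over the tangent of half this angle, whatever the lens; pixels are square), "cx", "cy" (the principal point, pixels), "R" (3x3) and "t" (3): a world point X has camera coordinates R X + t; the wrist camera has in their place "mount" (4x4, takes a point from camera to tool coordinates, whose origin is the TCP and whose axes are the flange's). Camera axes: x right, y down, z forward; pixel columns grow to the right and rows downward; lengths in m; the calibration is good to about 2 mm. A picture is of the moment at which its call begins: read the wrist's pose just before it.
- hand_in(): hands the job in; it is judged then, once.
The state is a dict: "time": time; "joints": joint angles; "qvel": joint speeds; "joint_efforts": joint torques, N m; "tcp_pos": TCP position; "tcp_rot": TCP orientation; "ft_force": force on the tool from outside, world axes, zero at the start; "moment": the same for the moment, N m; "opening": opening from 0.0 (shut) to 1.0 (fully open); "finger_force": force on a finger pad.
Only numpy, scipy, OpenCV 4.12 (cv2) and the standard library are available. Lean on these libraries where they do the work, as an engineer would, in place of code of your own. Each camera call takes 0.05 s, during which the arm holds its last target. There are 200 camera calls.

## Working session

There is one attempt and no reset: what is moved stays moved. The work goes in short steps, Python scripts to look and compute and a tool call to move; the robot and the scene stay as the last step left them, time stands still between calls to the robot, and variables do not carry over. Pictures are saved under pics/ and viewed, at most 14 in all, crops included, and the job is handed in when it is done.

Besides the shell and the picture viewer there is one more tool, called after "Request:" as name(argument=value, ...) on one line, values as JSON. step_arm: Moves the arm, as the interface text tells. Its arguments: {"type":"object","properties":{"linear":{"type":"array","items":{"type":"array","items":{"type":"number"}}},"spin":{"type":"array","items":{"type":"number"}},"hand":{"type":"number"}},"required":["linear","spin"]}

```bash
mkdir -p pics
python3 - <<'E'
from workcell import bot, eyes
import cv2,numpy as np
s=bot.sense(); print({k:np.round(v,3) for k,v in s.items()}, bot.hold_point_z)
for n in ("top","side"):
    c=eyes.camera(n); cv2.imwrite(f"pics/{n}0.png",c["image"][...,::-1]); np.savez(n+"0.npz",**c)
    print(n,c["vfov"],c["cx"],c["cy"],np.round(c["R"],4).tolist(),np.round(c["t"],4), (c["depth"]>0).mean())
E
```

```text
{'time': np.float64(0.0), 'joints': array([-1.282,  0.053,  1.402,  0.   ,  1.689, -0.07 ]), 'qvel': array([0.002, 0.001, 0.   , 0.001, 0.002, 0.   ]), 'joint_efforts': array([ 1.0000e-03, -3.8167e+01, -3.6018e+01, -0.0000e+00,  6.0000e-03,
       -0.0000e+00]), 'tcp_pos': array([ 0.184, -0.491,  0.23 ]), 'tcp_rot': array([ 0.984,  0.178, -0.   , -0.001]), 'ft_force': array([0.309, 0.339, 0.347]), 'moment': array([ 0.023, -0.076,  0.011]), 'finger_force': np.float64(0.0), 'opening': np.float64(0.998)} 0.0187
top 53.35794669813247 322.5244437572314 236.70583260195028 [[0.0526, -0.9986, 0.003], [-0.9749, -0.0519, -0.2163], [0.2161, 0.0085, -0.9763]] [-0.0369  0.5695  0.9467] 0.9960286458333333
side 42.377934381598756 317.9019154581848 243.93529690453232 [[-0.9984, -0.0532, -0.0178], [-0.0131, 0.5298, -0.848], [0.0546, -0.8465, -0.5296]] [0.5513 0.0561 1.0855] 0.996142578125
```

View pics/top0.png

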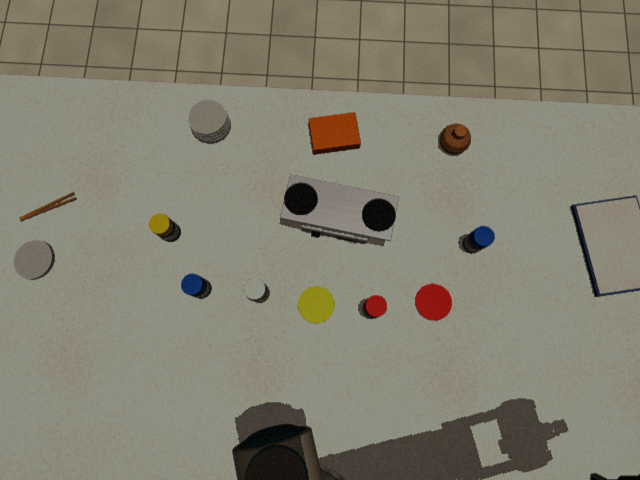

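View pics/side0.png

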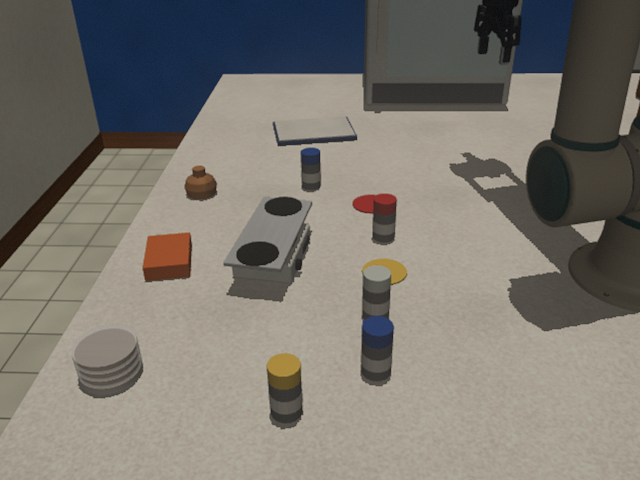

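The top view shows blue caps at (193,286) and (483,238), yellow (161,225), white (255,290) and red (375,306). The pads are at (301,198) and (379,214), and the mats at (316,304) yellow and (433,302) red. The side view agrees: everything is upright and the tray is level.

```bash
cat > h.py <<'E'
import cv2,numpy as np
def cloud(c):
    f=240/np.tan(np.radians(float(c["vfov"]))/2)
    v,u=np.mgrid[:480,:640]; d=c["depth"]
    P=np.stack([(u-c["cx"])/f*d,(v-c["cy"])/f*d,d],-1)
    return (P-c["t"])@c["R"]
def masks(c):
    h=cv2.cvtColor(c["image"],cv2.COLOR_RGB2HSV); H,S,V=[h[...,i].astype(int) for i in range(3)]
    return {"blue":(H>105)&(H<128)&(S>150)&(V>50),"red":((H<5)|(H>175))&(S>180)&(V>60),"yellow":(H>18)&(H<33)&(S>150)&(V>80),
            "black":(V<30),"white":(S<60)&(V>110)}
def find(c,zs={"blue":(.07,.17),"red":(-.01,.17),"yellow":(-.01,.17),"black":(.05,.08),"white":(.075,.1)},lo=25):
    X=cloud(c); out=[]
    for k,m in masks(c).items():
        z0,z1=zs[k]
        m=m&(X[...,2]>z0)&(X[...,2]<z1)&(X[...,0]>.2)&(X[...,0]<.85)&(abs(X[...,1])<.6)
        n,l,st,_=cv2.connectedComponentsWithStats(m.astype(np.uint8))
        for i in range(1,n):
            if st[i,4]<lo: continue
            p=X[l==i]; zt=np.percentile(p[:,2],90); q=p[p[:,2]>zt-.005]
            (x,y),r=cv2.minEnclosingCircle(q[:,:2].astype(np.float32))
            v,u=np.argwhere(l==i).mean(0)
            out.append((k,round(u),round(v),st[i,4],np.round([x,y,np.median(q[:,2]),r],4),np.round(q[:,:2].mean(0),4)))
    return out
E
python3 - <<'E'
from h import *
for n in("top","side"):
    c=dict(np.load(n+"0.npz")); print(n)
    for o in find(c): print(*o)
E
```

```text
top
blue 483 236 309 [ 0.5859 -0.339   0.0854  0.021 ] [ 0.5855 -0.339 ]
blue 192 284 333 [0.4539 0.2514 0.0856 0.021 ] [0.4538 0.2517]
red 433 302 1002 [ 0.4522 -0.2543  0.0035  0.0392] [ 0.4518 -0.2535]
red 376 306 352 [ 0.43   -0.1208  0.0856  0.021 ] [ 0.4297 -0.1205]
yellow 159 223 322 [0.5767 0.3337 0.0858 0.0219] [0.5759 0.3333]
yellow 316 304 1032 [4.329e-01 1.000e-04 4.000e-03 3.940e-02] [ 0.4328 -0.    ]
black 300 199 790 [0.6507 0.0445 0.0674 0.0352] [0.6504 0.0446]
black 378 215 795 [ 0.6243 -0.1223  0.0675  0.0351] [ 0.6241 -0.1228]
black 169 231 34 [0.5704 0.3251 0.0571 0.0187] [0.5687 0.3189]
black 474 242 89 [ 0.5771 -0.328   0.0765  0.0163] [ 0.5764 -0.3231]
black 202 288 65 [0.4518 0.2367 0.076  0.0146] [0.4527 0.2328]
white 254 288 357 [0.4525 0.1254 0.0858 0.0217] [0.4523 0.1253]
side
yellow 391 269 407 [4.321e-01 1.000e-04 3.700e-03 4.060e-02] [ 0.4212 -0.0066]
yellow 283 365 593 [0.5771 0.3353 0.0853 0.0216] [0.5768 0.3355]
white 377 273 344 [0.4533 0.1256 0.0856 0.0221] [0.4527 0.1269]
```

Request:
step_arm(linear=[[0.43,-0.002,0.07],[0.43,-0.002,0.07],[0.43,-0.002,0.07],[0.43,-0.002,0.07],[0.43,-0.002,0.07],[0.43,-0.002,0.07],[0.43,-0.002,0.07],[0.43,-0.002,0.07]], spin=[-1.213,-1.213,-1.213,-1.213,-1.213,-1.213,-1.213,-1.213], hand=0.0854)

```text
time: 1.1
tcp_pos: [0.5885, -0.3354, 0.157]
tcp_rot: [0.705, 0.709, -0.0, -0.003]
ft_force: [-0.2, -1.1, 0.2]
opening: 0.999
finger_force: 0.0
```

Run:
```python
from h import *
from workcell import bot, eyes
from scipy.spatial.transform import Rotation as Ro
s=bot.sense(); M=Ro.from_quat(s["tcp_rot"]).as_matrix(); print(np.round(s["time"],2),np.round(s["tcp_pos"],4),np.round(M,3).tolist(),np.round(s["joints"],2))
c=dict(np.load("side0.npz")); X=cloud(c)
for n,(x,y) in dict(bA=(.586,-.339),bB=(.454,.2515),red=(.43,-.1207),pL=(.6505,.0446),pR=(.6242,-.1225),mR=(.452,-.254)).items():
    m=(np.hypot(X[...,0]-x,X[...,1]-y)<.02)&(X[...,2]<.15); z=X[m][:,2]; print(n,m.sum(),np.round(np.percentile(z,[50,90]),4))
w=eyes.camera("wrist"); cv2.imwrite("pics/w1.png",w["image"][...,::-1])
T=np.eye(4);T[:3,:3]=M;T[:3,3]=s["tcp_pos"]; G=T@w["mount"]
w["R"]=G[:3,:3].T; w["t"]=-w["R"]@G[:3,3]
for o in find(w): print(*o)
```

```text
1.1 [ 0.5885 -0.3354  0.157 ] [[-0.007, 1.0, -0.004], [1.0, 0.007, 0.004], [0.004, -0.004, -1.0]] [-0.57  0.52  0.99  0.    1.64 -0.58]
bA 446 [0.0592 0.0861]
bB 550 [0.0851 0.0865]
red 522 [0.0682 0.0864]
pL 634 [0.016  0.0683]
pR 164 [0.0678 0.0693]
mR 79 [0.0041 0.0063]
red 154 122 7056 [ 0.4527 -0.2538  0.0011  0.0396] [ 0.4526 -0.2538]
```

The side view gives the same heights: caps about 86 mm, pads about 68 mm, mats about 4 mm. The wrist view also puts the red mat within 1 mm. I'll descend on blue A.

Request:
step_arm(linear=[[0,0,0.01],[0,0,0.03],[0,0,0.06],[0,0,0.09],[0,0,0.11],[0,0,0.124],[0,0,0.124],[0,0,0.124]], spin=[0,0,0,0,0,0,0,0])

```text
time: 2.15
tcp_pos: [0.5869, -0.3391, 0.0386]
tcp_rot: [0.707, 0.707, 0.0, 0.001]
ft_force: [1.0, 0.7, 0.6]
opening: 1.0
finger_force: 0.0
```

Request:
step_arm(linear=[[0,0,0],[0,0,0],[0,0,0],[0,0,0],[0,0,0],[0,0,0],[0,0,0],[0,0,0]], spin=[0,0,0,0,0,0,0,0], hand=0.03)

```text
time: 3.15
tcp_pos: [0.5867, -0.3389, 0.0381]
tcp_rot: [0.707, 0.707, 0.0, 0.001]
ft_force: [1.4, 1.2, 5.6]
opening: 0.501
finger_force: 61.2
```

Request:
step_arm(linear=[[0,0,-0.02],[0,0,-0.06],[0,0,-0.1],[0,0,-0.13],[0,0,-0.13],[0,0,-0.13]], spin=[0,0,0,0,0,0])

```text
time: 3.9
tcp_pos: [0.5857, -0.3384, 0.1654]
tcp_rot: [0.707, 0.707, -0.0, -0.001]
ft_force: [0.9, 0.1, -1.4]
opening: 0.505
finger_force: 61.0
```

Request:
step_arm(linear=[[0.03,0.005,0],[0.07,0.012,0],[0.12,0.02,0],[0.165,0.029,0],[0.2,0.034,0],[0.2165,0.0375,0],[0.2165,0.0375,0],[0.2165,0.0375,0]], spin=[0,0,0,0,0,0,0,0])

```text
time: 4.9
tcp_pos: [0.6233, -0.1235, 0.1667]
tcp_rot: [0.707, 0.707, -0.0, -0.0]
ft_force: [0.0, -0.9, -1.9]
opening: 0.501
finger_force: 61.1
```

Run:
```python
from h import *
from workcell import bot, eyes
for n in("top","side"):
    c=eyes.camera(n); cv2.imwrite(f"pics/{n}1.png",c["image"][100:400,100:540,::-1])
    print(n); [print(*o) for o in find(c,lo=100)]
    if n=="side":
        X=cloud(c); m=(np.hypot(X[...,0]-.6242,X[...,1]+.1225)<.025)&(X[...,2]>.08)&(X[...,2]<.21); p=X[m]; print(np.percentile(p[:,2],[1,5,50,99]))
print(bot.sense()["tcp_pos"])
```

```text
top
blue 192 284 336 [0.454  0.2515 0.0856 0.0209] [0.4539 0.2517]
red 433 302 1007 [ 0.4518 -0.2542  0.0036  0.0396] [ 0.4517 -0.2537]
yellow 159 223 328 [0.5761 0.3333 0.0857 0.0219] [0.5759 0.3336]
yellow 310 302 540 [0.4335 0.0032 0.0038 0.0394] [0.437  0.0146]
black 300 199 778 [0.6507 0.0443 0.0676 0.0349] [0.6505 0.0448]
white 254 288 359 [0.4523 0.1251 0.0855 0.0218] [0.4526 0.1252]
side
yellow 283 365 594 [0.5771 0.3349 0.0853 0.0215] [0.5768 0.3356]
white 377 273 367 [0.4523 0.1247 0.0854 0.0237] [0.4528 0.1262]
[0.13149407 0.13452316 0.1728067  0.20885606]
[ 0.62331353 -0.12360883  0.16705506]
```

View pics/side1.png

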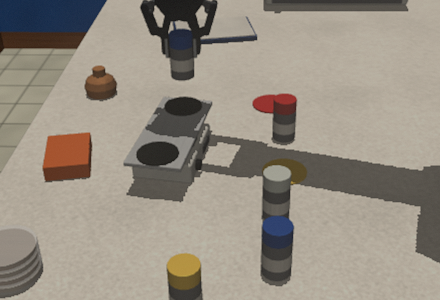

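The crop shows the jar held upright over the right pad at about (180,60). The pad is at (183,106) and the base of the jar is at about 0.131 m. Next I lower it gently.

Request:
step_arm(linear=[[0.001,0.001,0.015],[0.001,0.001,0.035],[0.001,0.001,0.05],[0.001,0.001,0.058],[0.001,0.001,0.062],[0.001,0.001,0.066],[0.001,0.001,0.069],[0.001,0.001,0.069]], spin=[0,0,0,0,0,0,0,0])

```text
time: 6.0
tcp_pos: [0.6249, -0.1214, 0.0992]
tcp_rot: [0.707, 0.707, 0.0, 0.001]
ft_force: [-0.8, -1.2, 1.5]
opening: 0.5
finger_force: 61.5
```

Request:
step_arm(linear=[[0,0,0],[0,0,0]], spin=[0,0])

```text
time: 6.25
tcp_pos: [0.6249, -0.1214, 0.0991]
tcp_rot: [0.707, 0.707, 0.0, 0.001]
ft_force: [-1.2, -1.6, 4.1]
opening: 0.504
finger_force: 61.5
```

Request:
step_arm(linear=[[0,0,0],[0,0,0],[0,0,0],[0,0,0],[0,0,0],[0,0,0]], spin=[0,0,0,0,0,0], hand=0.0854)

```text
time: 7.0
tcp_pos: [0.6246, -0.1212, 0.0983]
tcp_rot: [0.707, 0.707, -0.0, 0.0]
ft_force: [-0.2, 0.4, 0.8]
opening: 0.997
finger_force: 0.0
```

Request:
step_arm(linear=[[0,0,-0.01],[0,0,-0.03],[0,0,-0.06],[0,0,-0.1],[0,0,-0.13],[0,0,-0.13],[0,0,-0.13]], spin=[0,0,0,0,0,0,0])

```text
time: 7.88
tcp_pos: [0.6244, -0.1211, 0.228]
tcp_rot: [0.707, 0.707, -0.0, -0.0]
ft_force: [0.2, 0.7, -0.7]
opening: 1.002
finger_force: 0.0
```

Request:
step_arm(linear=[[0.05,-0.02,0],[0.1,-0.05,0],[0.16,-0.08,0],[0.22,-0.11,0],[0.28,-0.14,0],[0.34,-0.165,0],[0.373,-0.171,0],[0.373,-0.171,0]], spin=[0,0,0,0,0,0,0,0])

```text
time: 8.88
tcp_pos: [0.4515, 0.2541, 0.2267]
tcp_rot: [0.705, 0.709, -0.001, -0.001]
ft_force: [1.0, -0.9, -0.6]
opening: 1.0
finger_force: 0.0
```

Run:
```python
from h import *
from workcell import bot, eyes
for n in("top","side"):
    c=eyes.camera(n); cv2.imwrite(f"pics/{n}2.png",c["image"][100:400,100:540,::-1])
    print(n); [print(*o) for o in find(c,lo=100,zs={"blue":(.07,.17),"red":(-.01,.17),"yellow":(-.01,.17),"black":(.05,.09),"white":(.075,.1)})]
print(bot.sense()["tcp_pos"])
```

```text
top
blue 386 205 337 [ 0.6222 -0.1292  0.1445  0.0208] [ 0.6222 -0.1289]
red 433 302 1005 [ 0.4519 -0.2543  0.0036  0.0394] [ 0.4519 -0.2541]
red 375 306 356 [ 0.4303 -0.1205  0.0852  0.0213] [ 0.4298 -0.1204]
yellow 162 219 129 [0.583  0.3308 0.0858 0.0188] [0.5859 0.3296]
yellow 316 304 1034 [4.329e-01 1.000e-04 3.600e-03 3.950e-02] [0.433 0.001]
black 301 198 798 [0.6504 0.0441 0.0756 0.0351] [0.6511 0.0482]
black 375 220 357 [ 0.6235 -0.1218  0.0619  0.0346] [ 0.6176 -0.1062]
white 254 288 358 [0.4526 0.1249 0.0854 0.022 ] [0.4525 0.1252]
side
red 374 201 313 [ 0.4325 -0.1193  0.0859  0.0213] [ 0.4315 -0.1191]
yellow 391 269 411 [ 0.4305 -0.0019  0.0037  0.0408] [ 0.4213 -0.0064]
yellow 283 365 587 [0.5766 0.3346 0.0853 0.0216] [0.5768 0.3354]
white 377 273 354 [0.4525 0.1262 0.0855 0.0222] [0.4528 0.1274]
[0.4527778  0.25148037 0.22705215]
```

View pics/side2.png

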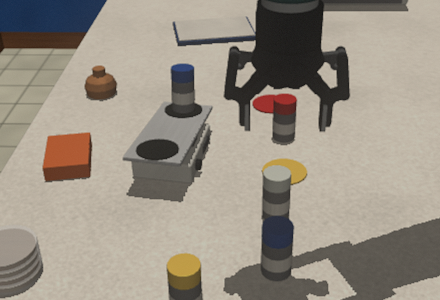

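The crop shows blue A standing on the lowered right pad at (182,90), and the tray tipped as expected. The top view puts its base about 1 mm from the pad centre. Next is blue B.

Request:
step_arm(linear=[[0,0.001,0.03],[0,0.001,0.08],[0,0.001,0.13],[0,0.001,0.17],[0,0.001,0.185],[0,0.001,0.189],[0,0.001,0.189],[0,0.001,0.189]], spin=[0,0,0,0,0,0,0,0])

```text
time: 9.98
tcp_pos: [0.4552, 0.252, 0.0409]
tcp_rot: [0.707, 0.707, 0.001, 0.001]
ft_force: [-0.6, -0.8, -0.1]
opening: 1.004
finger_force: 0.0
```

Request:
step_arm(linear=[[0,0,0],[0,0,0],[0,0,0],[0,0,0],[0,0,0],[0,0,0],[0,0,0]], spin=[0,0,0,0,0,0,0], hand=0.03)

```text
time: 10.85
tcp_pos: [0.4545, 0.2518, 0.0398]
tcp_rot: [0.707, 0.707, 0.0, 0.0]
ft_force: [0.5, 0.1, 5.4]
opening: 0.498
finger_force: 61.0
```

Request:
step_arm(linear=[[0,0,-0.02],[0,0,-0.06],[0,0,-0.1],[0,0,-0.13],[0,0,-0.13],[0,0,-0.13]], spin=[0,0,0,0,0,0])

```text
time: 11.6
tcp_pos: [0.4535, 0.2513, 0.1671]
tcp_rot: [0.707, 0.707, -0.002, -0.0]
ft_force: [-0.5, -0.0, -1.8]
opening: 0.504
finger_force: 61.1
```

Request:
step_arm(linear=[[-0.02,0.02,0],[-0.06,0.057,0],[-0.1,0.095,0],[-0.14,0.133,0],[-0.18,0.171,0],[-0.2,0.19,0],[-0.207,0.197,0],[-0.207,0.197,0]], spin=[0,0,0,0,0,0,0,0])

```text
time: 12.6
tcp_pos: [0.6508, 0.0451, 0.1677]
tcp_rot: [0.707, 0.707, -0.001, -0.001]
ft_force: [-0.1, 0.7, -1.8]
opening: 0.501
finger_force: 61.3
```

Request:
step_arm(linear=[[0,0,0],[0,0,0],[0,0,0]], spin=[0,0,0])

```text
time: 12.98
tcp_pos: [0.6512, 0.0455, 0.1696]
tcp_rot: [0.706, 0.708, 0.0, 0.0]
ft_force: [0.5, -0.3, -2.0]
opening: 0.502
finger_force: 61.3
```

Request:
step_arm(linear=[[0,0,0.01],[0,0,0.03],[0,0,0.042],[0,0,0.048],[0,0,0.051],[0,0,0.054],[0,0,0.057],[0,0,0.06]], spin=[0,0,0,0,0,0,0,0])

```text
time: 13.98
tcp_pos: [0.6516, 0.0449, 0.1096]
tcp_rot: [0.707, 0.708, 0.0, 0.0]
ft_force: [0.3, 0.8, -1.1]
opening: 0.497
finger_force: 61.3
```

Request:
step_arm(linear=[[0,0,0.001],[0,0,0.002],[0,0,0.002],[0,0,0.002]], spin=[0,0,0,0])

```text
time: 14.48
tcp_pos: [0.6514, 0.0448, 0.1074]
tcp_rot: [0.707, 0.707, 0.0, 0.0]
ft_force: [0.2, 0.5, -0.0]
opening: 0.501
finger_force: 61.3
```

Run:
```python
from h import *
from workcell import bot, eyes
c=eyes.camera("side"); cv2.imwrite("pics/side3.png",cv2.resize(c["image"][100:320,180:400,::-1],None,fx=2.5,fy=2.5))
c=eyes.camera("top"); [print(*o) for o in find(c,lo=100) if o[0] in("blue","black")]
print(bot.sense()["tcp_pos"],bot.sense()["ft_force"])
```

```text
blue 383 204 358 [ 0.6235 -0.1226  0.1519  0.0214] [ 0.6234 -0.1224]
black 376 219 350 [ 0.6233 -0.1224  0.0672  0.035 ] [ 0.6129 -0.1185]
[0.65143209 0.04484876 0.10737249] [-0.40680845  0.62850121  0.27912018]
```

View pics/side3.png

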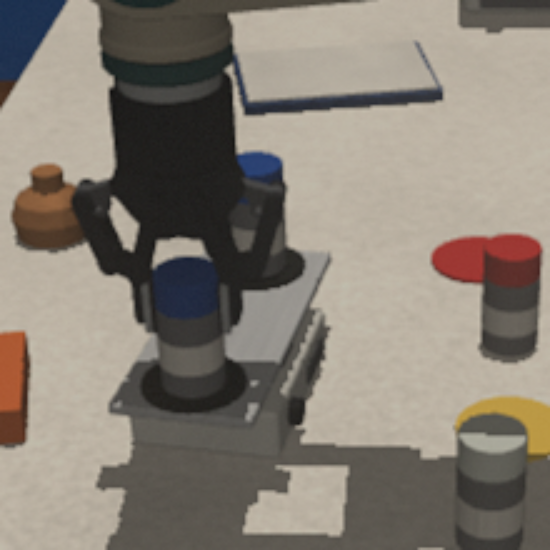

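The enlarged crop shows blue B seated on the left pad at (192,380) and blue A upright on the right pad at (262,230). The right pad is back at z = 0.067, so the tray is level. I'll release now and back off upward.

Request:
step_arm(linear=[[0,0,0],[0,0,0],[0,0,0],[0,0,0],[0,0,0],[0,0,0]], spin=[0,0,0,0,0,0], hand=0.0854)

```text
time: 15.32
tcp_pos: [0.6514, 0.0448, 0.1073]
tcp_rot: [0.707, 0.707, -0.0, 0.0]
ft_force: [0.3, -0.3, -0.1]
opening: 1.002
finger_force: 0.0
```

Request:
step_arm(linear=[[0,0,-0.01],[0,0,-0.03],[0,0,-0.06],[0,0,-0.1],[0,0,-0.13],[0,0,-0.13],[0,0,-0.13]], spin=[0,0,0,0,0,0,0])

```text
time: 16.2
tcp_pos: [0.6512, 0.0448, 0.2369]
tcp_rot: [0.707, 0.707, -0.0, -0.0]
ft_force: [-0.8, -0.2, -0.3]
opening: 1.001
finger_force: 0.0
```

Request:
step_arm(linear=[[0,-0.04,0],[-0.03,-0.09,0],[-0.07,-0.14,0],[-0.11,-0.19,0],[-0.15,-0.215,0],[-0.165,-0.221,0],[-0.165,-0.221,0],[-0.165,-0.221,0]], spin=[0,0,0,0,0,0,0,0])

```text
time: 17.2
tcp_pos: [0.4311, -0.1195, 0.2367]
tcp_rot: [0.706, 0.708, -0.0, -0.001]
ft_force: [0.2, -0.3, 0.4]
opening: 0.997
finger_force: 0.0
```

Run:
```python
from h import *
from workcell import bot, eyes
for n in("top","side"):
    c=eyes.camera(n); print(n); [print(*o) for o in find(c,lo=100)]
print(bot.sense()["tcp_pos"])
```

```text
top
blue 298 186 343 [0.6499 0.0462 0.152  0.0211] [0.6497 0.0463]
blue 383 204 353 [ 0.6233 -0.1211  0.1528  0.0213] [ 0.6232 -0.1212]
red 373 309 135 [ 0.4274 -0.1191  0.0856  0.0177] [ 0.424  -0.1147]
yellow 159 223 328 [0.5762 0.3332 0.0857 0.0217] [0.5758 0.3333]
yellow 314 304 821 [4.332e-01 2.000e-04 3.500e-03 3.950e-02] [0.4334 0.0036]
black 302 204 361 [0.6506 0.0451 0.0672 0.035 ] [0.6394 0.0408]
black 369 218 210 [ 0.6223 -0.1081  0.0683  0.0313] [ 0.6151 -0.1032]
white 254 288 358 [0.4525 0.1252 0.0855 0.0217] [0.4526 0.1254]
side
blue 254 209 107 [0.6515 0.0486 0.152  0.0204] [0.6511 0.0458]
yellow 396 278 106 [0.4108 0.0236 0.0037 0.017 ] [0.413  0.0224]
yellow 283 365 598 [0.5775 0.3348 0.0852 0.0215] [0.5769 0.3355]
white 377 273 358 [0.4533 0.1242 0.0855 0.0231] [0.4528 0.1261]
[ 0.43109021 -0.11943544  0.23689427]
```

Both blue jars are level, each within 2 mm of its pad centre. On to the red jar.

Request:
step_arm(linear=[[-0.001,-0.001,0.03],[-0.001,-0.001,0.08],[-0.001,-0.001,0.13],[-0.001,-0.001,0.17],[-0.001,-0.001,0.19],[-0.001,-0.001,0.198],[-0.001,-0.001,0.198],[-0.001,-0.001,0.198]], spin=[0,0,0,0,0,0,0,0])

```text
time: 18.3
tcp_pos: [0.4304, -0.1215, 0.0404]
tcp_rot: [0.707, 0.708, 0.0, 0.001]
ft_force: [-0.1, -0.3, 0.3]
opening: 1.002
finger_force: 0.0
```

Request:
step_arm(linear=[[0,0,0],[0,0,0],[0,0,0],[0,0,0],[0,0,0],[0,0,0],[0,0,0]], spin=[0,0,0,0,0,0,0], hand=0.03)

```text
time: 19.18
tcp_pos: [0.43, -0.1215, 0.0399]
tcp_rot: [0.707, 0.707, 0.0, 0.0]
ft_force: [-0.4, 0.7, 4.9]
opening: 0.502
finger_force: 60.7
```

Request:
step_arm(linear=[[0,0,-0.01],[0,0,-0.03],[0,0,-0.05],[0,0,-0.06],[0,0,-0.06],[0,0,-0.06]], spin=[0,0,0,0,0,0])

```text
time: 19.92
tcp_pos: [0.4291, -0.1212, 0.0984]
tcp_rot: [0.707, 0.707, -0.0, -0.001]
ft_force: [0.3, -0.0, -1.7]
opening: 0.506
finger_force: 60.9
```

Request:
step_arm(linear=[[-0.02,0.004,0],[-0.06,0.01,0],[-0.1,0.017,0],[-0.125,0.021,0],[-0.1335,0.0225,0],[-0.1335,0.0225,0],[-0.1335,0.0225,0]], spin=[0,0,0,0,0,0,0])

```text
time: 20.8
tcp_pos: [0.4521, -0.2539, 0.099]
tcp_rot: [0.706, 0.708, 0.0, -0.0]
ft_force: [-0.4, 0.3, -1.2]
opening: 0.505
finger_force: 60.9
```

Request:
step_arm(linear=[[0,0,0.01],[0,0,0.03],[0,0,0.044],[0,0,0.05],[0,0,0.053],[0,0,0.055],[0,0,0.055],[0,0,0.055]], spin=[0,0,0,0,0,0,0,0])

```text
time: 21.8
tcp_pos: [0.4524, -0.255, 0.0447]
tcp_rot: [0.707, 0.707, 0.0, 0.0]
ft_force: [0.7, 0.1, -1.2]
opening: 0.499
finger_force: 60.9
```

Request:
step_arm(linear=[[0,0,0.001],[0,0,0.001],[0,0,0.001]], spin=[0,0,0])

```text
time: 22.18
tcp_pos: [0.4522, -0.2549, 0.0433]
tcp_rot: [0.707, 0.707, -0.0, 0.0]
ft_force: [0.1, 0.5, -0.7]
opening: 0.501
finger_force: 60.9
```

Request:
step_arm(linear=[[0,0,0],[0,0,0],[0,0,0],[0,0,0],[0,0,0],[0,0,0]], spin=[0,0,0,0,0,0], hand=0.0854)

```text
time: 22.92
tcp_pos: [0.4522, -0.2549, 0.0433]
tcp_rot: [0.707, 0.707, -0.0, 0.0]
ft_force: [-0.3, -0.0, -0.5]
opening: 1.001
finger_force: 0.0
```

Request:
step_arm(linear=[[0,0,-0.02],[0,0,-0.06],[0,0,-0.11],[0,0,-0.16],[0,0,-0.19],[0,0,-0.19],[0,0,-0.19]], spin=[0,0,0,0,0,0,0])

```text
time: 23.8
tcp_pos: [0.4518, -0.2546, 0.2318]
tcp_rot: [0.707, 0.707, -0.0, -0.001]
ft_force: [0.7, -0.5, 0.3]
opening: 1.0
finger_force: 0.0
```

Request:
step_arm(linear=[[0.04,0,0],[0.1,0,0],[0.16,0,0],[0.22,0,0],[0.28,0,0],[0.34,0,0],[0.38,0,0],[0.4,0,0]], spin=[0,0,0,0,0,0,0,0])

```text
time: 24.8
tcp_pos: [0.4508, 0.1471, 0.2311]
tcp_rot: [0.706, 0.708, -0.001, -0.001]
ft_force: [0.4, 0.2, -0.5]
opening: 1.003
finger_force: 0.0
```

Request:
step_arm(linear=[[0.04,0.02,0],[0.08,0.05,0],[0.12,0.08,0],[0.16,0.11,0],[0.188,0.124,0],[0.188,0.124,0],[0.188,0.124,0],[0.188,0.124,0]], spin=[0,0,0,0,0,0,0,0])

```text
time: 25.8
tcp_pos: [0.5754, 0.3323, 0.2334]
tcp_rot: [0.707, 0.707, -0.0, 0.0]
ft_force: [0.6, 0.9, 1.0]
opening: 1.003
finger_force: 0.0
```

Run:
```python
from h import *
from workcell import bot, eyes
for n in("top","side"):
    c=eyes.camera(n); print(n); [print(*o) for o in find(c,lo=100)]
print(bot.sense()["tcp_pos"])
```

```text
top
blue 298 186 342 [0.6506 0.0462 0.1519 0.0214] [0.6497 0.0463]
blue 383 203 353 [ 0.6238 -0.1211  0.1529  0.0214] [ 0.6232 -0.1214]
red 435 301 847 [ 0.452  -0.2536  0.0884  0.0215] [ 0.4517 -0.2535]
yellow 316 304 1030 [4.33e-01 3.00e-04 3.70e-03 3.95e-02] [0.4329 0.0005]
black 302 204 357 [0.6511 0.0447 0.0676 0.0348] [0.6394 0.0411]
black 377 219 355 [ 0.6243 -0.1225  0.0684  0.0345] [ 0.6127 -0.1194]
white 254 288 359 [0.4524 0.125  0.0857 0.0218] [0.4525 0.1251]
side
yellow 391 268 408 [4.324e-01 1.000e-04 3.800e-03 3.980e-02] [ 0.4214 -0.0065]
white 377 273 358 [0.4523 0.1266 0.0854 0.0223] [0.4529 0.1273]
[0.57552454 0.33253286 0.23381033]
```

The red jar is on its mat, within 1 mm of the centre. The yellow jar is at (0.5765, 0.3335).

Request:
step_arm(linear=[[0.001,0.001,0.03],[0.001,0.001,0.08],[0.001,0.001,0.13],[0.001,0.001,0.17],[0.001,0.001,0.188],[0.001,0.001,0.194],[0.001,0.001,0.194],[0.001,0.001,0.194]], spin=[0,0,0,0,0,0,0,0])

```text
time: 26.9
tcp_pos: [0.5776, 0.3347, 0.0414]
tcp_rot: [0.707, 0.707, 0.002, 0.001]
ft_force: [0.8, 0.3, 0.2]
opening: 1.002
finger_force: 0.0
```

Request:
step_arm(linear=[[0,0,0],[0,0,0],[0,0,0],[0,0,0],[0,0,0],[0,0,0],[0,0,0]], spin=[0,0,0,0,0,0,0], hand=0.03)

```text
time: 27.78
tcp_pos: [0.5769, 0.3344, 0.0398]
tcp_rot: [0.707, 0.707, 0.0, 0.0]
ft_force: [-0.3, -0.3, 4.9]
opening: 0.501
finger_force: 61.1
```

Request:
step_arm(linear=[[0,0,-0.02],[0,0,-0.06],[0,0,-0.11],[0,0,-0.16],[0,0,-0.17],[0,0,-0.17],[0,0,-0.17]], spin=[0,0,0,0,0,0,0])

```text
time: 28.65
tcp_pos: [0.5759, 0.3339, 0.2065]
tcp_rot: [0.707, 0.707, -0.002, -0.001]
ft_force: [-0.3, 0.5, -0.7]
opening: 0.506
finger_force: 61.0
```

Request:
step_arm(linear=[[-0.03,-0.013,0],[-0.085,-0.037,0],[-0.14,-0.06,0],[-0.195,-0.084,0],[-0.25,-0.107,0],[-0.3,-0.129,0],[-0.334,-0.1435,0],[-0.334,-0.1435,0]], spin=[0,0,0,0,0,0,0,0])

```text
time: 29.65
tcp_pos: [0.4322, -0.0015, 0.2078]
tcp_rot: [0.708, 0.706, -0.001, -0.001]
ft_force: [0.1, 0.5, -1.7]
opening: 0.498
finger_force: 61.3
```

Request:
step_arm(linear=[[0,0,0],[0,0,0.03],[0,0,0.07],[0,0,0.11],[0,0,0.14],[0,0,0.15],[0,0,0.15],[0,0,0.15]], spin=[0,0,0,0,0,0,0,0])

```text
time: 30.65
tcp_pos: [0.4344, 0.0003, 0.0606]
tcp_rot: [0.707, 0.708, 0.001, 0.001]
ft_force: [0.1, -0.1, -0.8]
opening: 0.498
finger_force: 61.3
```

Request:
step_arm(linear=[[0,0,0],[0,0,0]], spin=[0,0])

```text
time: 30.9
tcp_pos: [0.4339, 0.0001, 0.0599]
tcp_rot: [0.707, 0.707, 0.0, 0.001]
ft_force: [0.3, -0.2, -1.0]
opening: 0.502
finger_force: 61.3
```

Target TCP height is about 0.0432, so I go down 16.5 mm.

Request:
step_arm(linear=[[0,0,0.006],[0,0,0.011],[0,0,0.014],[0,0,0.016],[0,0,0.0165],[0,0,0.0165],[0,0,0.0165]], spin=[0,0,0,0,0,0,0])

```text
time: 31.78
tcp_pos: [0.4335, 0.0001, 0.0428]
tcp_rot: [0.707, 0.707, 0.0, 0.0]
ft_force: [0.2, 0.1, -0.6]
opening: 0.504
finger_force: 61.4
```

Request:
step_arm(linear=[[0,0,0],[0,0,0],[0,0,0],[0,0,0],[0,0,0],[0,0,0]], spin=[0,0,0,0,0,0], hand=0.0854)

```text
time: 32.52
tcp_pos: [0.4335, 0.0001, 0.0428]
tcp_rot: [0.707, 0.707, -0.0, 0.0]
ft_force: [0.1, 0.7, -0.3]
opening: 1.002
finger_force: 0.0
```

Request:
step_arm(linear=[[0,0,-0.02],[0,0,-0.06],[0,0,-0.11],[0,0,-0.16],[0,0,-0.2],[0,0,-0.24],[0,0,-0.24],[0,0,-0.24]], spin=[0,0,0,0,0,0,0,0])

```text
time: 33.52
tcp_pos: [0.4333, 0.0001, 0.2819]
tcp_rot: [0.707, 0.707, -0.0, -0.0]
ft_force: [0.4, 0.7, -0.7]
opening: 0.998
finger_force: 0.0
```

Request:
step_arm(linear=[[0.06,0,0],[0.12,0,0],[0.18,0,0],[0.24,0,0],[0.28,0,0],[0.3,0,0],[0.3,0,0],[0.3,0,0]], spin=[0,0,0,0,0,0,0,0])

```text
time: 34.52
tcp_pos: [0.4334, 0.299, 0.2825]
tcp_rot: [0.707, 0.707, -0.0, 0.0]
ft_force: [-0.5, -0.5, 0.0]
opening: 1.0
finger_force: 0.0
```

Run:
```python
from h import *
from workcell import bot, eyes
for n in("top","side"):
    c=eyes.camera(n); print(n); [print(*o) for o in find(c,lo=100)]
    if n=="top": cv2.imwrite("pics/top9.png",c["image"][...,::-1])
print(bot.sense()["tcp_pos"])
```

```text
top
blue 298 186 342 [0.65   0.0463 0.1519 0.0211] [0.6497 0.0463]
blue 383 203 351 [ 0.6235 -0.1212  0.153   0.0213] [ 0.6233 -0.1212]
red 435 301 836 [ 0.4523 -0.2535  0.0884  0.0217] [ 0.4518 -0.2533]
yellow 316 304 973 [4.338e-01 2.000e-04 8.830e-02 2.190e-02] [4.335e-01 1.000e-04]
black 302 204 357 [0.6503 0.0447 0.0676 0.0347] [0.639  0.0411]
black 377 219 361 [ 0.6238 -0.1223  0.0685  0.0347] [ 0.6122 -0.1191]
white 254 288 359 [0.4525 0.1251 0.0858 0.0218] [0.4524 0.1253]
side
yellow 386 230 233 [0.4339 0.0021 0.0887 0.0213] [0.4338 0.003 ]
yellow 399 274 166 [0.4142 0.0059 0.004  0.0336] [0.4072 0.0102]
white 377 273 361 [0.4524 0.1258 0.0855 0.0233] [0.4525 0.1267]
[0.43348666 0.29893015 0.28293507]
```

View pics/top9.png

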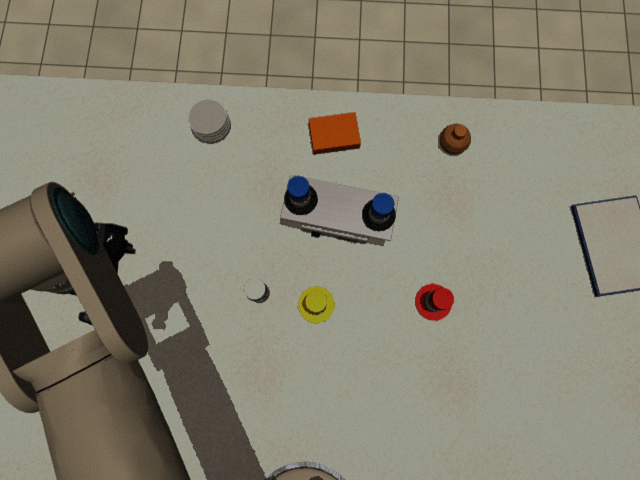

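The picture shows the blue caps on the pads at (298,187) and (383,204), yellow on its mat at (316,301) and red on its mat at (438,299). White is still at (255,290), and the arm is clear of everything.

```bash
python3 -c "
from workcell import hand_in
print(hand_in())"
```

```text
the job is handed in; nothing more can be done
None
```

The job is handed in, with no verdict returned: the last camera check showed both blue jars on the level rocker's pads, the red and yellow jars on their mats (all within about 2 mm of centre), the white jar unmoved and the arm clear.

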